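Return the bench set to its fitted stands

TASK

Put the four things of the bench set back into the wooden holders made for them: the tall stoppered flask into the widest round stand, the small beaker into the middle one, the white vial into the narrowest one, and the marker pen lengthwise into the long tray (either way round). Everything must sit flat on the floor of its own holder, vessels upright; never tip a vessel over on the way, and leave the glass dish and the brass weight where they are.

Things in the scene. Friction and masses are not known exactly. Their poses are not given: they have to be found in the camera images.
- flask_center (a point): Centre (half-way up, on the axis) of the loose grey-tinted volumetric flask, 242 mm tall, standing upright on the bench: pear-shaped body 74 mm in diameter, slim neck with a stopper on top. The neck is about 16 mm wide and can be gripped 140 to 225 mm above the flask's foot; a gripper with short fingers takes it near the top. About 0.3 kg. The point is 121 mm above its foot; z up.
- beaker_center (a point): Centre of the loose small clear beaker, 56 mm tall, standing upright, open at the top. Round wall about 44 mm in diameter below, flaring into an outward rim (upper 9 mm) about 52 mm wide across x; a spout at the rim sticks out towards its -y, to 36 mm from this point. Can be gripped round the rim, fingers on its +x and -x sides. The point is on the axis of the wall, 28 mm above its foot; z up.
- vial_center (a point): Centre of the loose white screw-cap vial, 27 mm in diameter, 58 mm tall, standing upright; grip it round the body, up to 42 mm above its foot. The point is on its axis, 29 mm above its foot; z up.
- marker_center (a point): Centre of the loose marker pen lying on the bench, 132 mm long (along y), 14 mm wide (x), 15 mm high (z, up). The point is 7.5 mm above its underside. It does not roll.
- stand_wide: Fixed round stand of light wood with a cork-lined flat floor, made for the flask: outside diameter 104 mm, inside diameter 90 mm; floor 4 mm above the bench, rim 10 mm above the bench. Origin: centre of its underside, on the bench; z up.
- stand_middle: Fixed round stand of light wood with a cork-lined flat floor, made for the beaker: outside diameter 76 mm, inside diameter 62 mm; floor 4 mm above the bench, rim 10 mm above the bench. Origin: centre of its underside, on the bench; z up.
- stand_narrow: Fixed round stand of light wood with a cork-lined flat floor, made for the vial: outside diameter 56 mm, inside diameter 42 mm; floor 4 mm above the bench, rim 10 mm above the bench. Origin: centre of its underside, on the bench; z up.
- tray: Fixed long shallow tray of light wood with a cork-lined floor, made for the marker: inside 150 mm long (along y) and 34 mm wide (x), outside 160 x 44 mm; floor 4 mm above the bench, rim 8 mm above the bench. Origin: centre of its underside, on the bench; z up.
- dish: Bystander: loose clear glass petri dish, 62 mm in diameter, 14 mm high, on the bench; leave it alone. Origin: centre of its underside.
- weight: Bystander: loose brass weight with a knob, 24 mm in diameter, 26 mm high, on the bench; leave it alone. Origin: centre of its underside. (Keep the arm clear of the fixed surroundings: wall shelf at the back right with boards 0.35 and 0.74 m above the bench, yellow gas tap in front of it, window sill on the left.)
Mind the look-alikes: they are no part of the job. What is shaped like the stand_wide but black or green is not meant.

How it is judged (in metres and radians):
At the end, for the whole second after the job is handed in: Flask in the widest stand, beaker in the middle, vial in the narrowest: upright within 0.1 rad, axis within 12 mm of the stand's centre, foot on its floor within 3 mm. Marker flat on the tray's floor within 3 mm, within 15 mm of its centre and 0.2 rad of its length. All at rest (horizontal distance between flask_center and stand_wide below 0.012 m and z of flask_center in the frame of stand_wide between 0.12 and 0.128 m and angle between each of flask_center, beaker_center, vial_center, marker_center's own z axis and vertical below 0.1 rad and horizontal distance between beaker_center and stand_middle below 0.012 m and z of beaker_center in the frame of stand_middle between 0.027 and 0.035 m and horizontal distance between vial_center and stand_narrow below 0.012 m and z of vial_center in the frame of stand_narrow between 0.028 and 0.036 m and horizontal distance between marker_center and tray below 0.015 m and z of marker_center in the frame of tray below 0.0145 m and angle between the y axis of marker_center and the y axis of tray, either way round below 0.2 rad and linear speed of each of flask, beaker, vial, marker below 0.02 m/s); the robot touches nothing.
It fails at once if the flask is tipped over (angle between flask_center's own z axis and vertical above 0.7 rad).
It fails at once if the beaker is tipped over (angle between beaker_center's own z axis and vertical above 0.7 rad).
It fails at once if the vial is tipped over (angle between vial_center's own z axis and vertical above 0.7 rad).
It fails at once if the glass dish is moved more than 20 mm (distance of dish from where it was at the start of the episode above 0.02 m).
It fails at once if the brass weight is moved more than 20 mm (distance of weight from where it was at the start of the episode above 0.02 m).
It also fails if it takes over 125 s, if anything falls off the work surface, if the arm or the gripper's body presses on something with over 40 N, if the wrist force passes 120 N, or if a joint passes its speed limit or range.

ROBOT

A 6-joint arm with a two-finger parallel gripper is mounted at the origin on a cart in front of the work surface, level with it; the furniture and walls round the work are solid. World frame = base frame: x ahead of the robot, y to its left, z up, the work surface at z = 0. Lengths are in mm, angles in rad, forces in N, time in s.
With the tool pointing down it reaches from about 400 to 925 mm from the base axis. Payload 12.5 kg.
Tool frame: the origin (TCP) lies on the mounting face of the last link; the fingertips stand 190 mm ahead of it and the grasp point (between the pads) lies 171 mm ahead of it; z points along the fingers, y is the line along which they close (so a half turn about z gives the same grasp; the last joint's range is limited). The gripper opens to 95 mm and grips with 3 to 60 N. Pads are 20 mm wide; open, the fingers measure 119 mm over their backs; the gripper's body (75 mm by 180 mm) begins 59 mm behind the grasp point.
Start: joints at [-0.106, 0.491, 1.559, -0, 1.092, -0.106], TCP at [625, 0.023, 404.761] pointing down, gripper open.
Joint ranges: [-3.1, 3.1], [-0.84, 2.19], [0.05, 2.79], [-1.13, 4.28], [0.06, 2.93], [-2.69, 2.69]. Speed limits (rad/s): [2.22, 2.22, 2.79, 3.14, 3.14, 3.14].

INTERFACE

Orientations are given as [roll, pitch, yaw] about the fixed x, y, z axes, in that order (R = Rz(yaw) Ry(pitch) Rx(roll)).
In Python, from cell import env gives the robot as it stands.
- The arm moves only by the tool carry_out, never from a script. Its argument "series" is a list of rows, each a list of 5 numbers: the shift along the tool's x, y, z in m, then the turn about the tool's z in degrees, then the opening, from 0 (shut) to 1 (fully open). A call has 1 to 20 rows; each row is the pose to reach, as a shift and turn from the pose commanded when the call began, along the tool's axes at that moment; what a row does not reach only later rows make up. A row lasts 1/8 s, in which the tool goes at most 62.5 mm and 10.7 degrees, less where a joint would pass 70% of its speed; a pose out of reach is approached as far as the arm can. A call with a gripper value outside its range is refused whole. The fingers move at their own pace and stop on an object; the grip force is fixed at half the most. Time passes only in rows, so rows that repeat a pose let the fingers close. It gives the time, the measured TCP pose, the force, the opening and the grip force at its end, in the units of the state.
- env.state(): the state, without advancing time (a new reading comes with each control period).
- env.read_camera(name): name is "scene" or "side" or "wrist"; returns (picture, depth): 480x640x3 uint8, red, green, blue; 480x640 float32, mm along the optical axis (not along the pixel's ray), 0 where there is no reading.
- env.get_calibration(name): a dict with "intrinsics" (3x3 intrinsics, pixels), "cam_to_world" (4x4, takes a point from camera to world coordinates); the wrist camera has in their place "T_tool_cam" (4x4, takes a point from camera to tool coordinates, whose origin is the TCP and whose axes are the flange's). Camera axes: x right, y up, looking along -z (the intrinsics and any distortion apply to the point x, -y, -z); pixel columns grow to the right and rows downward; lengths in mm; the calibration is good to about 2 mm. A picture is of the moment at which its call begins: read the wrist's pose just before it. get_calibration takes no time and is no camera call.
- env.job_done(): hands the job in; it is judged then, once.
The state is a dict: "t": time; "joints": joint angles; "qvel": joint speeds; "tau": joint torques, N m; "eef_pos": TCP position; "tcp_rot": TCP orientation; "ft_force": force on the tool from outside, world axes, zero at the start; "moment": the same for the moment, N m; "opening": opening from 0.0 (shut) to 1.0 (fully open); "grip_force": force on a finger pad.
Only numpy, scipy, OpenCV 4.12 (cv2) and the standard library are available. Lean on these libraries where they do the work, as an engineer would, in place of code of your own. Each camera call takes 0.05 s, during which the arm holds its last target. There are 200 camera calls.

## Working session

There is one attempt and no reset: what is moved stays moved. The work goes in short steps, Python scripts to look and compute and a tool call to move; the robot and the scene stay as the last step left them, time stands still between calls to the robot, and variables do not carry over. Pictures are saved under pics/ and viewed, at most 14 in all, crops included, and the job is handed in when it is done.

Besides the shell and the picture viewer there is one more tool, called after ">>>" by a JSON object that holds its "op" and its "data", one argument or row to a line. carry_out: Moves the arm, as the interface text tells. Its arguments: {"type":"object","properties":{"series":{"type":"array","items":{"type":"array","items":{"type":"number"}}}},"required":["series"]}

```bash
mkdir -p pics; cat > h.py <<'E'
from cell import env
import numpy as np, cv2
from scipy.spatial.transform import Rotation as R
def grab(n):
    s=env.state(); im,d=env.read_camera(n); c=env.get_calibration(n); K=np.array(c["intrinsics"])
    if n=="wrist":
        T=np.eye(4); T[:3,:3]=R.from_euler("xyz",s["tcp_rot"]).as_matrix(); T[:3,3]=s["eef_pos"]
        T=T@np.array(c["T_tool_cam"])
    else: T=np.array(c["cam_to_world"])
    return im,d,K,T
def ray(K,T,u,v):
    p=np.array([(u-K[0,2])/K[0,0],-(v-K[1,2])/K[1,1],-1.]); return T[:3,3],T[:3,:3]@p
def plane(K,T,u,v,z):
    o,r=ray(K,T,u,v); return o+r*(z-o[2])/r[2]
def cloud(d,K,T):
    v,u=np.mgrid[:480,:640]; p=np.stack([(u-K[0,2])/K[0,0]*d,-(v-K[1,2])/K[1,1]*d,-d],-1)
    return p@T[:3,:3].T+T[:3,3]
def proj(K,T,P):
    p=np.linalg.inv(T)@np.append(P,1); return K[0,2]+K[0,0]*p[0]/-p[2],K[1,2]+K[1,1]*p[1]/p[2]
E
python3 - <<'E'
from h import *
s=env.state(); print(s)
for n in("scene","side","wrist"):
    im,d,K,T=grab(n); cv2.imwrite(f"pics/{n}0.png",im[...,::-1]); np.savez(f"{n}0.npz",im=im,d=d,K=K,T=T)
    print(n,K.tolist(),T.round(3).tolist(),{k:v for k,v in env.get_calibration(n).items() if k not in("intrinsics","cam_to_world")})
E
```

```text
{'t': 0.0, 'joints': array([-1.05551771e-01,  4.91572386e-01,  1.55947250e+00, -3.21273280e-05,
        1.09168677e+00, -1.05596772e-01]), 'qvel': array([0.00112414, 0.00057691, 0.00067275, 0.0008697 , 0.00109007,
       0.00023782]), 'tau': array([-9.52334158e-04, -6.12640929e+01, -2.58175153e+01,  6.92750537e-02,
        4.83079045e-02, -1.38641695e-05]), 'eef_pos': array([6.24963362e+02, 5.44035721e-02, 4.04145716e+02]), 'tcp_rot': array([-3.14045699e+00, -9.17170406e-05,  1.57085610e+00]), 'ft_force': array([-0.05829227, -0.14558344, -0.01367605]), 'moment': array([-0.00775938,  0.01268595, -0.00338677]), 'grip_force': 0.0, 'opening': 1.0017415415142341}
scene [[449.4040590979777, 0.0, 317.98373861063635], [0.0, 449.4040590979777, 236.48682110531428], [0.0, 0.0, 1.0]] [[0.861, 0.309, -0.404, 17.953], [-0.509, 0.505, -0.698, -935.443], [-0.012, 0.806, 0.592, 764.49], [0.0, 0.0, 0.0, 1.0]] {}
side [[568.6589607696066, 0.0, 316.5702142493279], [0.0, 568.6589607696066, 243.76597106302947], [0.0, 0.0, 1.0]] [[-0.879, 0.158, -0.45, -75.62], [-0.477, -0.3, 0.826, 852.684], [-0.004, 0.941, 0.339, 505.288], [0.0, 0.0, 0.0, 1.0]] {}
wrist [[391.4964694323726, 0.0, 318.3276307880323], [0.0, 391.4964694323726, 237.9386484978068], [0.0, 0.0, 1.0]] [[1.0, -0.002, 0.0, 623.349], [0.002, 0.956, 0.295, 83.265], [-0.001, -0.295, 0.956, 384.231], [0.0, 0.0, 0.0, 1.0]] {'T_tool_cam': array([[ 2.10099164e-03,  9.55494219e-01,  2.95002343e-01,
         8.32519155e+01],
       [ 9.99997741e-01, -1.91244904e-03, -9.27629554e-04,
        -1.61099080e+00],
       [-3.22167729e-04,  2.95003626e-01, -9.55496079e-01,
         1.99699229e+01],
       [ 0.00000000e+00,  0.00000000e+00,  0.00000000e+00,
         1.00000000e+00]])}
```

View pics/scene0.png

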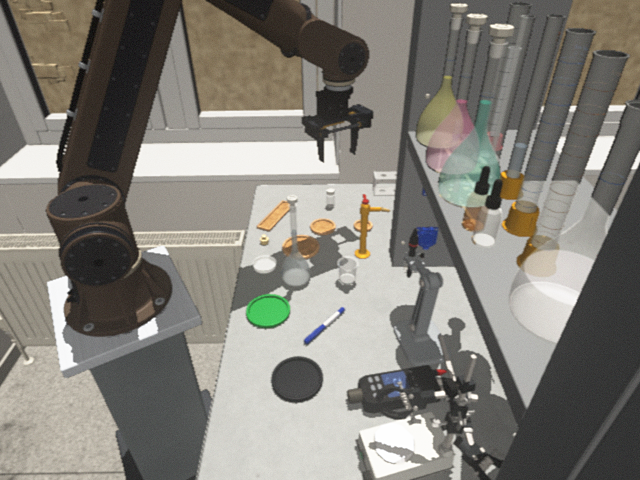

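View pics/side0.png

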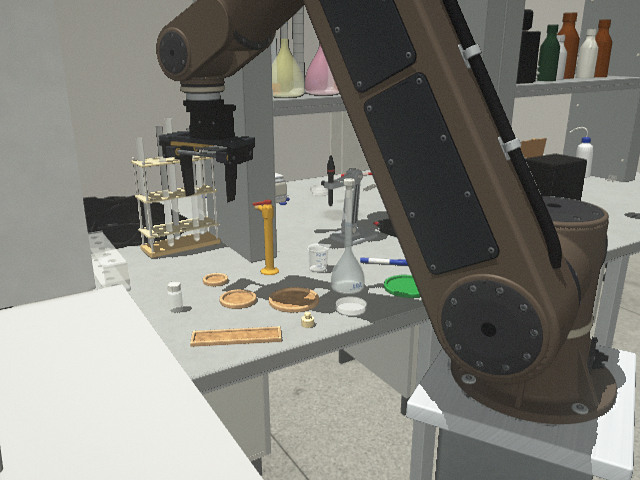

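View pics/wrist0.png

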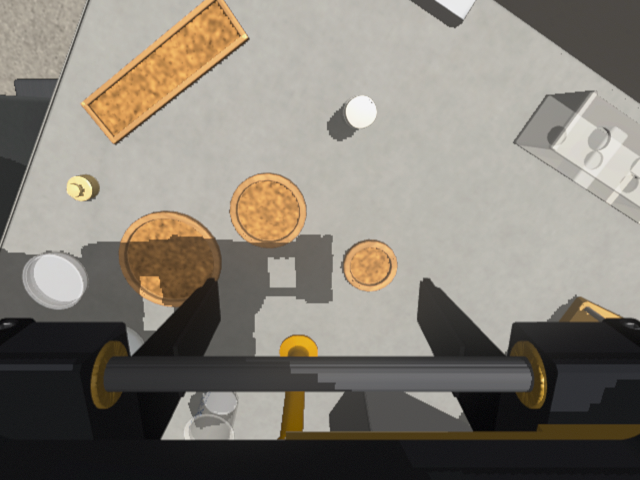

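The scene view shows the flask (neck top 292,198; body 295,275), the beaker (347,272), the vial (330,198) and the marker (325,325), with the gas tap at (362,240). The wrist view shows the tray (165,70), the vial (361,112), and the wide (170,258), middle (268,209) and narrow (370,265) stands. The side view shows the same set, with the flask at (348,240) and the beaker at (318,258).

```bash
cat > m.py <<'E'
from h import *
def L(n): z=np.load(n+"0.npz"); return z["im"],z["d"],z["K"],z["T"]
im,d,K,T=L("wrist")
h=cv2.cvtColor(im,cv2.COLOR_RGB2HSV)
m=cv2.inRange(h,(5,70,40),(22,255,255)); m[320:]=0
m=cv2.morphologyEx(m,cv2.MORPH_CLOSE,np.ones((7,7)))
cs,_=cv2.findContours(m,0,2)
for c in cs:
    if cv2.contourArea(c)<800: continue
    P=np.array([plane(K,T,u,v,9)[:2] for u,v in c[:,0]],np.float32)
    (x,y),r=cv2.minEnclosingCircle(P); print("wood",cv2.boundingRect(c),"circ",round(x),round(y),"D",round(2*r,1),"rect",cv2.minAreaRect(P),"ell",cv2.fitEllipse(P))
m=cv2.inRange(h,(0,0,215),(180,40,255)); m[320:]=0;m[:,500:]=0
cs,_=cv2.findContours(m,0,2)
for c in cs:
    if cv2.contourArea(c)<150: continue
    for z in (58,14):
        P=np.array([plane(K,T,u,v,z)[:2] for u,v in c[:,0]],np.float32); print("white",cv2.boundingRect(c),z,cv2.minEnclosingCircle(P))
print("weight",plane(K,T,82,187,24), "tap base",plane(K,T,298,345,3))
im,d,K,T=L("scene")
print("stopper top",plane(K,T,292,197,242),"flask foot c",plane(K,T,296,280,10),"beaker rim",plane(K,T,347,263,56),"foot",plane(K,T,346,284,2),"vial top",plane(K,T,330,189,58))
print("tap base",plane(K,T,362,255,3),"tap spout",plane(K,T,388,210,190), "dish",plane(K,T,264,264,10))
h=cv2.cvtColor(im,cv2.COLOR_RGB2HSV); m=cv2.inRange(h,(105,100,60),(130,255,255)); m[:,:300]=0;m[:,350:]=0;m[:300]=0;m[350:]=0
print("marker ends",plane(K,T,306,342,10),plane(K,T,344,310,10))
C=cloud(d,K,T)
for n,(u,v) in dict(stop=(292,198),vial=(330,192),mk=(325,326),tapb=(362,250),taptop=(365,200),spout=(385,210),shelf=(425,190),beak=(346,285)).items(): print(n,C[v,u].round())
im,d,K,T=L("side"); print("side stopper",plane(K,T,348,181,242),"vial",plane(K,T,175,284,58),"beaker",plane(K,T,318,246,56),"dish",plane(K,T,350,304,10),"weight",plane(K,T,308,315,20))
C=cloud(d,K,T)
for n,(u,v) in dict(taptop=(263,205),tapb=(269,265)).items(): print(n,C[v,u].round())
E
python3 m.py
```

```text
wood (343, 240, 55, 52) circ 676 -62 D 56.6 rect ((676.1130981445312, -62.32624816894531), (54.922088623046875, 56.15530776977539), 19.61338996887207) ell ((676.1304931640625, -62.311588287353516), (54.5858154296875, 55.73637771606445), 22.16952896118164)
wood (119, 211, 103, 97) circ 472 -57 D 106.0 rect ((470.03009033203125, -54.501678466796875), (105.32003021240234, 96.82884216308594), 34.86361312866211) ell ((470.5554504394531, -55.37260818481445), (97.47767639160156, 105.90571594238281), 125.95198059082031)
wood (229, 173, 77, 75) circ 573 -5 D 75.9 rect ((572.8630981445312, -5.0330963134765625), (74.80024719238281, 74.43865203857422), 0.12441196292638779) ell ((573.4406127929688, -5.343184471130371), (74.2236099243164, 75.04698181152344), 145.61912536621094)
wood (80, 0, 169, 144) circ 485 121 D 164.1 rect ((484.755126953125, 122.48616027832031), (160.26097106933594, 46.330902099609375), 34.617984771728516) ell ((481.8990173339844, 119.32003784179688), (49.95941162109375, 199.4874267578125), 123.72598266601562)
white (346, 95, 31, 33) 58 ((656.8115234375, 87.70100402832031), 12
[... 693 characters left out ...]
] tap spout [ 603.11664136 -253.65342908  190.        ] dish [350.04030532 -77.01484113  10.        ]
marker ends [ 315.94324028 -362.64930685   10.        ] [ 437.91141425 -325.42128697   10.        ]
stop [ 397. -168.  244.]
vial [647.  74.  60.]
mk [ 374. -345.   11.]
tapb [ 595. -173.   21.]
taptop [ 598. -169.  174.]
spout [ 644. -195.  144.]
shelf [ 537. -427.  351.]
beak [ 494. -249.    2.]
side stopper [ 393.19142324 -138.51230762  242.        ] vial [651.66535091  93.69254963  58.        ] beaker [ 510.83239364 -230.92222512   56.        ] dish [355.09845336 -75.7995048   10.        ] weight [395.58679493  22.20442735  20.        ]
taptop [ 610. -159.  159.]
tapb [ 600. -159.   18.]
```

```bash
python3 - <<'E'
from m import *
im,d,K,T=L("scene")
for p in((408,137),(440,225),(480,330)): print(plane(K,T,*p,350).round())
C=cloud(d,K,T); sel=(C[...,2]>60)&(C[...,2]<420)&(d>0)&(np.hypot(C[...,0],C[...,1])<900)&(C[...,1]<-100)&(C[...,0]>250)
for z in range(60,420,60):
    q=C[sel&(C[...,2]>=z)&(C[...,2]<z+60)]
    # nearest obstacles by x band
    print(z,[(x,int(q[(q[:,0]>x)&(q[:,0]<x+50)][:,1].max()) if ((q[:,0]>x)&(q[:,0]<x+50)).any() else None) for x in range(250,800,50)])
E
```

```text
wood (343, 240, 55, 52) circ 676 -62 D 56.6 rect ((676.1130981445312, -62.32624816894531), (54.922088623046875, 56.15530776977539), 19.61338996887207) ell ((676.1304931640625, -62.311588287353516), (54.5858154296875, 55.73637771606445), 22.16952896118164)
wood (119, 211, 103, 97) circ 472 -57 D 106.0 rect ((470.03009033203125, -54.501678466796875), (105.32003021240234, 96.82884216308594), 34.86361312866211) ell ((470.5554504394531, -55.37260818481445), (97.47767639160156, 105.90571594238281), 125.95198059082031)
wood (229, 173, 77, 75) circ 573 -5 D 75.9 rect ((572.8630981445312, -5.0330963134765625), (74.80024719238281, 74.43865203857422), 0.12441196292638779) ell ((573.4406127929688, -5.343184471130371), (74.2236099243164, 75.04698181152344), 145.61912536621094)
wood (80, 0, 169, 144) circ 485 121 D 164.1 rect ((484.755126953125, 122.48616027832031), (160.26097106933594, 46.330902099609375), 34.617984771728516) ell ((481.8990173339844, 119.32003784179688), (49.95941162109375, 199.4874267578125), 123.72598266601562)
white (346, 95, 31, 33) 58 ((656.8115234375, 87.70100402832031), 12
[... 1640 characters left out ...]
57), (400, -162), (450, -566), (500, -380), (550, -155), (600, -135), (650, -190), (700, -287), (750, None)]
180 [(250, None), (300, None), (350, -154), (400, -161), (450, None), (500, -387), (550, -385), (600, -226), (650, -190), (700, -288), (750, None)]
240 [(250, -833), (300, -820), (350, -151), (400, -154), (450, None), (500, None), (550, None), (600, -227), (650, -190), (700, None), (750, None)]
300 [(250, -833), (300, -751), (350, -664), (400, -577), (450, -491), (500, -403), (550, -317), (600, -227), (650, -190), (700, None), (750, None)]
360 [(250, -834), (300, -746), (350, -659), (400, -573), (450, -486), (500, -400), (550, -312), (600, -226), (650, -188), (700, -315), (750, -314)]
```

>>> {"op": "carry_out", "data": {
  "series": [
    [0,0,-0.06,0,1],
    [-0.05,-0.04,-0.07,10,1],
    [-0.1,-0.08,-0.07,20,1],
    [-0.15,-0.13,-0.07,30,1],
    [-0.2,-0.18,-0.07,40,1],
    [-0.25,-0.22,-0.07,50,1],
    [-0.25,-0.22,-0.07,60,1],
    [-0.25,-0.22,-0.07,70,1],
    [-0.25,-0.22,-0.07,80,1],
    [-0.25,-0.22,-0.07,90,1],
    [-0.25,-0.22,-0.07,90,1],
    [-0.25,-0.22,-0.07,90,1],
    [-0.25,-0.22,-0.07,90,1]
  ]
}}

```text
t: 1.78
eef_pos: [405.0, -249.9, 474.7]
tcp_rot: [-3.142, -0.0, 0.002]
ft_force: [-0.3, -0.8, -0.5]
opening: 1.0
grip_force: 0.0
```

```bash
python3 - <<'E'
from h import *
s=env.state(); print(s["eef_pos"],s["tcp_rot"],s["joints"])
im,d,K,T=grab("wrist"); cv2.imwrite("pics/w1.png",im[...,::-1]); np.savez("w10.npz",im=im,d=d,K=K,T=T)
E
```

```text
[ 405.01122059 -249.93951802  474.71982173] [-3.14156680e+00 -5.59366264e-05  2.29867299e-03] [-6.91834341e-01  2.03139107e-01  1.81018406e+00  6.15881087e-05
  1.12824303e+00  8.76636938e-01]
```

View pics/w1.png

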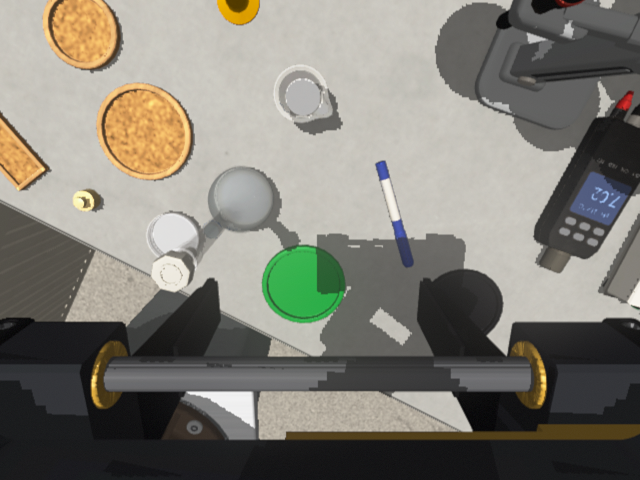

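The picture shows the wide stand (145,131), flask body (243,198) with its stopper at (172,270), beaker (302,95) with the spout apparently lower right, and the marker from (381,162) to (407,266).

```bash
python3 - <<'E'
from h import *
z=np.load("w10.npz"); im,d,K,T=z["im"],z["d"],z["K"],z["T"]
h=cv2.cvtColor(im,cv2.COLOR_RGB2HSV)
def cs(m):
    return [c for c in cv2.findContours(cv2.morphologyEx(m,cv2.MORPH_CLOSE,np.ones((5,5))),0,2)[0] if cv2.contourArea(c)>300]
m=cv2.inRange(h,(5,70,40),(22,255,255)); m[300:]=0
for c in cs(m):
    P=np.array([plane(K,T,u,v,9)[:2] for u,v in c[:,0]],np.float32); print("wood",cv2.boundingRect(c),cv2.minEnclosingCircle(P))
m=cv2.inRange(h,(100,80,40),(135,255,255)); m[:,:360]=0;m[:,425:]=0;m[280:]=0;m[:150]=0
m=cv2.morphologyEx(m,cv2.MORPH_CLOSE,np.ones((61,61)))
for c in cs(m):
    P=np.array([plane(K,T,u,v,10)[:2] for u,v in c[:,0]],np.float32); r=cv2.minAreaRect(P); print("marker",r,cv2.boxPoints(r).round().tolist())
print("stop top",plane(K,T,172,269,242),"stopper c.",plane(K,T,171,272,242),"body",plane(K,T,243,199,33))
print("dish",plane(K,T,173,237,14),"beaker foot",plane(K,T,302,97,4),"rim",plane(K,T,300,92,56))
crop=im[40:150,240:370]; cv2.imwrite("pics/c1.png",cv2.resize(crop,None,fx=5,fy=5,interpolation=2)[...,::-1])
E
```

```text
wood (0, 113, 49, 78) ((447.9006042480469, 93.16749572753906), 42.147239685058594)
wood (96, 83, 97, 97) ((469.7886657714844, -58.88138961791992), 52.62035369873047)
wood (217, 0, 43, 25) ((596.9732666015625, -168.9616241455078), 21.35761833190918)
wood (43, 0, 78, 70) ((572.8795166015625, -7.579484462738037), 39.45701599121094)
marker ((344.23681640625, -351.0516357421875), (62.292484283447266, 11.797680854797363), 18.702756881713867) [[313.0, -355.0], [317.0, -367.0], [376.0, -347.0], [372.0, -335.0]]
stop top [ 402.23224447 -165.31365882  242.        ] stopper c. [ 400.34794101 -164.53028038  242.        ] body [ 401.30353186 -168.20268995   33.        ]
dish [351.63312036 -79.71284258  14.        ] beaker foot [ 508.02221694 -232.41977638    4.        ] rim [ 510.11238026 -232.60360947   56.        ]
```

View pics/c1.png

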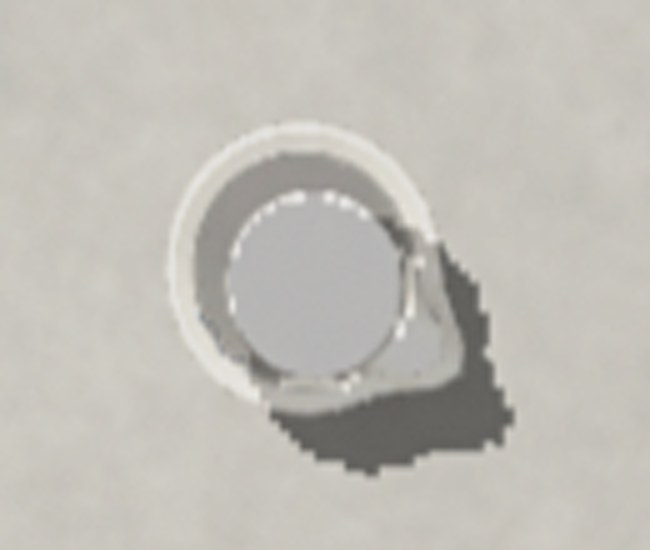

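The crop shows the rim centre at about (301,92) in the full image and the spout tip at about (331,115). The spout therefore points about -128° in world, so the grip line lies along about -38°. I'll take the flask first.

>>> {"op": "carry_out", "data": {
  "series": [
    [-0.004,-0.03,0,0,1],
    [-0.004,-0.06,0,0,1],
    [-0.004,-0.085,0,0,1],
    [-0.004,-0.085,0,0,1],
    [-0.004,-0.085,0.03,0,1],
    [-0.004,-0.085,0.06,0,1],
    [-0.004,-0.085,0.08,0,1],
    [-0.004,-0.085,0.094,0,1],
    [-0.004,-0.085,0.094,0,1],
    [-0.004,-0.085,0.094,0,1],
    [-0.004,-0.085,0.094,0,0.4],
    [-0.004,-0.085,0.094,0,0.3],
    [-0.004,-0.085,0.094,0,0.2],
    [-0.004,-0.085,0.094,0,0.1],
    [-0.004,-0.085,0.094,0,0.05],
    [-0.004,-0.085,0.094,0,0.05],
    [-0.004,-0.085,0.094,0,0.05],
    [-0.004,-0.085,0.094,0,0.05],
    [-0.004,-0.085,0.094,0,0.05],
    [-0.004,-0.085,0.094,0,0.05]
  ]
}}

```text
t: 4.32
eef_pos: [400.9, -165.0, 380.6]
tcp_rot: [-3.141, 0.0, -0.0]
ft_force: [0.8, 0.1, -2.3]
opening: 0.16
grip_force: 30.0
```

>>> {"op": "carry_out", "data": {
  "series": [
    [0,0,-0.02,0,0.05],
    [0,0,-0.04,0,0.05],
    [0,0,-0.04,0,0.05],
    [0.014,-0.022,-0.04,0,0.05],
    [0.028,-0.044,-0.04,0,0.05],
    [0.042,-0.065,-0.04,0,0.05],
    [0.056,-0.086,-0.04,0,0.05],
    [0.069,-0.107,-0.04,0,0.05],
    [0.069,-0.107,-0.04,0,0.05],
    [0.069,-0.107,-0.04,0,0.05],
    [0.069,-0.107,-0.03,0,0.05],
    [0.069,-0.107,-0.02,0,0.05],
    [0.069,-0.107,-0.014,0,0.05],
    [0.069,-0.107,-0.01,0,0.05],
    [0.069,-0.107,-0.007,0,0.05],
    [0.069,-0.107,-0.007,0,0.05]
  ]
}}

```text
t: 6.32
eef_pos: [470.0, -58.0, 387.7]
tcp_rot: [-3.142, 0.0, 0.0]
ft_force: [-0.3, 0.4, -2.1]
opening: 0.158
grip_force: 30.0
```

```bash
python3 - <<'E'
from h import *
print(env.state()["ft_force"],env.state()["opening"],env.state()["eef_pos"])
a=grab("side")[0][180:400,150:450]; b=grab("scene")[0][140:360,200:500]
cv2.imwrite("pics/p1.png",cv2.resize(np.hstack([a,b]),(800,293))[...,::-1])
E
```

```text
[-0.25599706  0.40969887 -2.13637982] 0.15818108748171322 [470.01844526 -57.96542867 387.67496985]
```

View pics/p1.png

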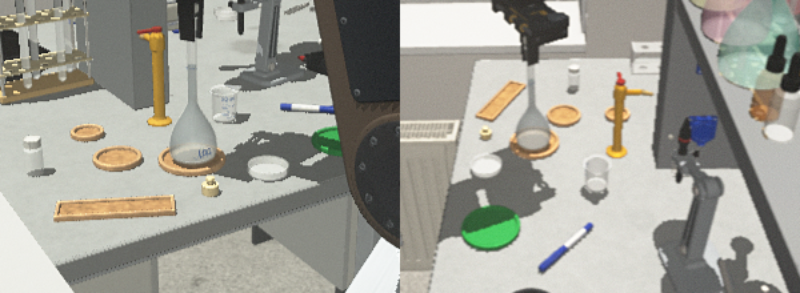

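Both views show the flask held upright and centred over the wide stand. I'll lower the last few mm, release and retreat upwards.

>>> {"op": "carry_out", "data": {
  "series": [
    [0,0,0.001,0,0.05],
    [0,0,0.002,0,0.05],
    [0,0,0.003,0,0.05],
    [0,0,0.003,0,0.05],
    [0,0,0.003,0,0.2],
    [0,0,0.003,0,0.3],
    [0,0,0.003,0,0.6],
    [0,0,0.003,0,1],
    [0,0,0.003,0,1],
    [0,0,0.003,0,1],
    [0,0,0.003,0,1],
    [0,0,-0.02,0,1],
    [0,0,-0.05,0,1],
    [0,0,-0.09,0,1],
    [0,0,-0.09,0,1]
  ]
}}

```text
t: 8.3
eef_pos: [470.0, -57.9, 480.1]
tcp_rot: [3.14, -0.005, 0.0]
ft_force: [-0.2, -0.3, -0.9]
opening: 0.998
grip_force: 0.0
```

>>> {"op": "carry_out", "data": {
  "series": [
    [0.01,0.05,0,-10,1],
    [0.02,0.1,0,-20,1],
    [0.03,0.14,0,-30,1],
    [0.039,0.1745,0,-40,1],
    [0.039,0.1745,0,-51,1],
    [0.039,0.1745,0,-51,1],
    [0.039,0.1745,0.05,-51,1],
    [0.039,0.1745,0.1,-51,1],
    [0.039,0.1745,0.14,-51,1],
    [0.039,0.1745,0.16,-51,1],
    [0.039,0.1745,0.16,-51,1],
    [0.039,0.1745,0.16,-51,1]
  ]
}}

```text
t: 9.8
eef_pos: [509.2, -232.3, 318.5]
tcp_rot: [3.141, -0.0, 0.889]
ft_force: [-0.1, -0.2, 0.2]
opening: 1.002
grip_force: 0.0
```

```bash
python3 - <<'E'
from h import *
print(env.state()["eef_pos"],env.state()["tcp_rot"])
im,d,K,T=grab("wrist")
print(proj(K,T,(509,-232.5,56)))
a=grab("scene")[0][100:400,220:520]
cv2.imwrite("pics/p2.png",np.hstack([cv2.resize(a,(480,480)),im[:,160:480]])[...,::-1])
E
```

```text
[ 509.18124319 -232.31166403  318.52582953] [ 3.14056382e+00 -1.84691068e-04  8.88542111e-01]
(np.float64(318.948204483412), np.float64(249.36802771910558))
```

View pics/p2.png

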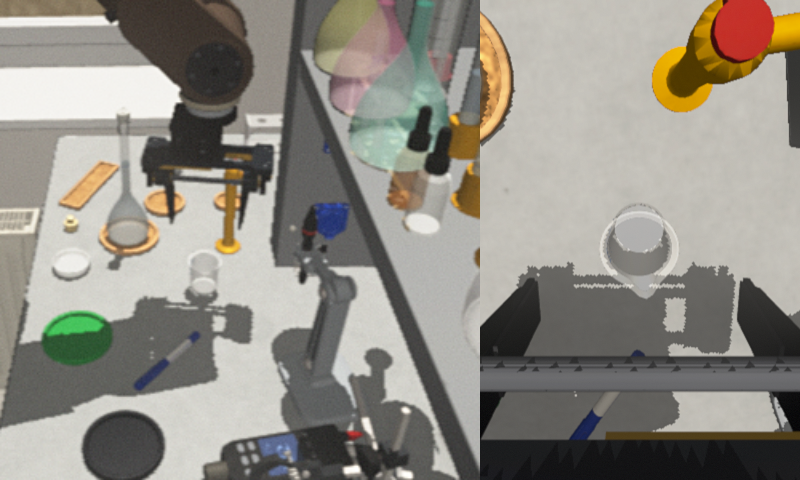

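The wrist view shows the rim centred at about (319,247), as predicted, with the spout pointing straight down the image and the tap clear. I'll descend and grip.

>>> {"op": "carry_out", "data": {
  "series": [
    [0,0,0.03,0,1],
    [0,0,0.06,0,1],
    [0,0,0.08,0,1],
    [0,0,0.095,0,1],
    [0,0,0.095,0,1],
    [0,0,0.095,0,1],
    [0,0,0.095,0,0.7],
    [0,0,0.095,0,0.6],
    [0,0,0.095,0,0.5],
    [0,0,0.095,0,0.4],
    [0,0,0.095,0,0.4],
    [0,0,0.095,0,0.4],
    [0,0,0.095,0,0.4],
    [0,0,0.095,0,0.4],
    [0,0,0.095,0,0.4]
  ]
}}

```text
t: 11.78
eef_pos: [509.0, -232.5, 222.7]
tcp_rot: [3.142, -0.0, 0.89]
ft_force: [-0.2, -0.3, 0.9]
opening: 0.521
grip_force: 30.0
```

>>> {"op": "carry_out", "data": {
  "series": [
    [0,0,-0.02,0,0.4],
    [0,0,-0.06,0,0.4],
    [0,0,-0.11,0,0.4],
    [0,0,-0.16,0,0.4],
    [0,0,-0.2,0,0.4],
    [0,0,-0.2,0,0.4],
    [0.04,-0.017,-0.2,4,0.4],
    [0.08,-0.034,-0.2,8,0.4],
    [0.12,-0.051,-0.2,12,0.4],
    [0.16,-0.069,-0.2,16,0.4],
    [0.19,-0.081,-0.2,20,0.4],
    [0.2163,-0.0928,-0.2,24,0.4],
    [0.2163,-0.0928,-0.2,24,0.4],
    [0.2163,-0.0928,-0.16,24,0.4],
    [0.2163,-0.0928,-0.12,24,0.4],
    [0.2163,-0.0928,-0.08,24,0.4],
    [0.2163,-0.0928,-0.05,24,0.4],
    [0.2163,-0.0928,-0.03,24,0.4],
    [0.2163,-0.0928,-0.03,24,0.4],
    [0.2163,-0.0928,-0.03,24,0.4]
  ]
}}

```text
t: 14.28
eef_pos: [573.1, -6.4, 253.2]
tcp_rot: [3.141, -0.0, 0.471]
ft_force: [0.1, 0.4, -1.3]
opening: 0.517
grip_force: 30.0
```

```bash
python3 - <<'E'
from h import *
print(env.state()["eef_pos"],env.state()["tcp_rot"],env.state()["opening"])
im,d,K,T=grab("wrist")
print(proj(K,T,(573,-6,9)),proj(K,T,(573,-6,26)))
a=grab("side")[0][180:380,150:400]
cv2.imwrite("pics/p3.png",np.hstack([cv2.resize(a,(420,336)),im[60:396,130:510]])[...,::-1])
E
```

```text
[573.06292928  -6.42454455 253.16987689] [ 3.14137032e+00 -2.82470955e-04  4.71252796e-01] 0.5165603883645686
(np.float64(317.6930726215267), np.float64(258.13870209907435)) (np.float64(317.6547857579622), np.float64(268.4380530961383))
```

View pics/p3.png

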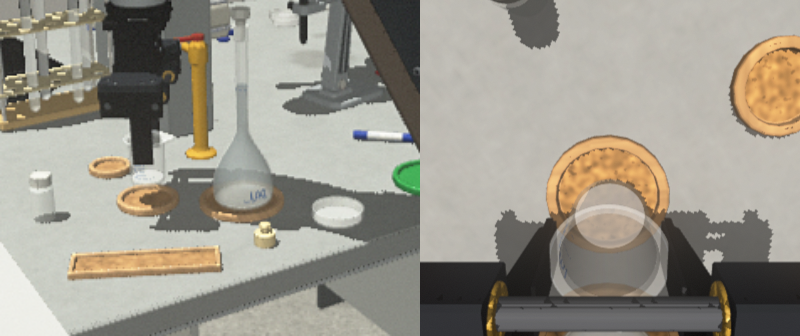

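The wrist view shows the beaker foot at about (320,276), some 2–3 mm behind the stand centre, and laterally right. I'll shift 2 mm and set it down.

>>> {"op": "carry_out", "data": {
  "series": [
    [0.002,0,0.006,0,0.4],
    [0.002,0,0.012,0,0.4],
    [0.002,0,0.018,0,0.4],
    [0.002,0,0.022,0,0.4],
    [0.002,0,0.024,0,0.4],
    [0.002,0,0.0255,0,0.4],
    [0.002,0,0.0255,0,0.4],
    [0.002,0,0.0255,0,0.4],
    [0.002,0,0.0255,0,0.6],
    [0.002,0,0.0255,0,0.7],
    [0.002,0,0.0255,0,0.9],
    [0.002,0,0.0255,0,1],
    [0.002,0,0.0255,0,1],
    [0.002,0,0.0255,0,1],
    [0.002,0,0.0,0,1],
    [0.002,0,-0.05,0,1],
    [0.002,0,-0.11,0,1],
    [0.002,0,-0.17,0,1],
    [0.002,0,-0.2,0,1],
    [0.002,0,-0.2,0,1]
  ]
}}

```text
t: 16.88
eef_pos: [574.5, -5.0, 455.1]
tcp_rot: [3.139, -0.004, 0.471]
ft_force: [0.1, -0.2, 0.2]
opening: 1.002
grip_force: 0.0
```

```bash
python3 - <<'E'
from h import *
im,d,K,T=grab("wrist"); np.savez("w20.npz",im=im,d=d,K=K,T=T)
print(proj(K,T,(657,88,58)))
z=np.load("wrist0.npz"); C0=cloud(z["d"],z["K"],z["T"]); 
C=np.vstack([C0[:300].reshape(-1,3),cloud(d,K,T)[:300].reshape(-1,3)])
q=C[(C[:,2]>20)&(C[:,2]<400)&(C[:,0]>560)]
H={}
for p in q: k=(int(p[0]//20*20),int(p[1]//20*20)); H[k]=max(H.get(k,0),int(p[2]))
print({k:H[k] for k in sorted(H)})
cv2.imwrite("pics/p4.png",im[...,::-1])
E
```

```text
(np.float64(266.9238990474439), np.float64(79.59186389132975))
{(560, -40): 60, (560, -20): 33, (560, 0): 237, (560, 20): 58, (560, 40): 288, (560, 220): 68, (560, 240): 68, (560, 260): 68, (560, 280): 68, (560, 300): 67, (580, -180): 162, (580, -160): 167, (580, -60): 273, (580, -40): 60, (580, -20): 61, (580, 0): 60, (580, 220): 68, (580, 240): 68, (580, 260): 68, (580, 280): 68, (580, 300): 68, (600, -200): 150, (600, -180): 172, (600, -160): 172, (600, -140): 171, (600, -60): 289, (600, -20): 59, (600, 200): 68, (600, 220): 68, (600, 240): 68, (600, 260): 69, (600, 280): 68, (600, 300): 68, (620, -260): 156, (620, -200): 152, (620, -180): 152, (620, -160): 170, (620, -140): 171, (620, 80): 384, (620, 180): 61, (620, 200): 68, (620, 220): 68, (620, 240): 69, (620, 260): 68, (620, 280): 68, (640, -260): 167, (640, -240): 176, (640, -220): 180, (640, -200): 150, (640, 60): 59, (640, 80): 59, (640, 100): 55, (640, 180): 68, (640, 200): 68, (640, 220): 68, (640, 240): 68, (660, -220): 187, (660, -200): 191, (660, 0): 237, (660, 60): 59, (660, 80): 60, (660, 160): 66, (660, 180): 68, (660, 200): 68, (680, -220): 173, (680, -200): 179, (680, 160): 62, (700, -240): 123, (700, -220): 151, (700, 140): 68, (700, 160): 68, (720, -240): 122, (720, -220): 122, (720, 140): 68, (720, 160): 67, (740, -260): 72, (740, -240): 94, (760, -260): 65, (780, -280): 24, (780, -260): 36, (780, 160): 40, (800, 40): 67, (800, 60): 69, (800, 80): 69, (800, 140): 89, (800, 160): 80, (820, 40): 65, (820, 60): 68, (820, 80): 70, (820, 100): 68, (820, 140): 101, (840, 20): 65, (840, 40): 66, (840, 60): 66, (840, 80): 65, (840, 120): 73, (840, 140): 86, (860, 0): 63, (860, 20): 66, (860, 40): 65, (860, 60): 65, (860, 80): 65, (860, 120): 64, (880, 0): 65, (880, 20): 65, (880, 40): 64, (880, 100): 34, (880, 120): 42}
```

View pics/p4.png

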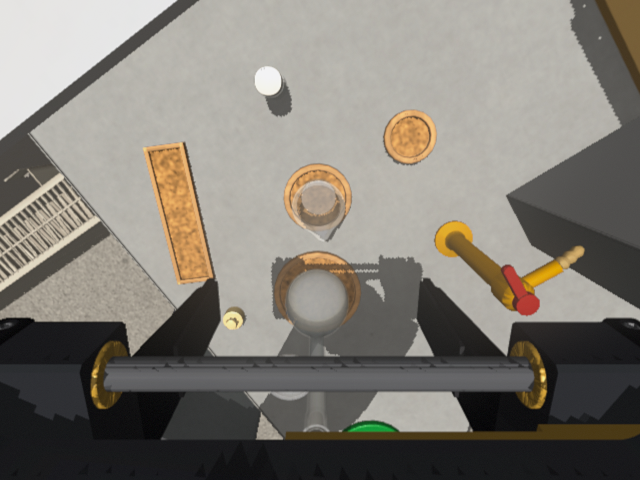

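The picture shows the beaker seated in the middle stand, the flask in the wide stand, the vial at (268,80) exactly as predicted, and the narrow stand at (410,136). Next is the vial.

>>> {"op": "carry_out", "data": {
  "series": [
    [0.04,-0.015,0,0,1],
    [0.08,-0.03,0,0,1],
    [0.1157,-0.046,0,0,1],
    [0.1157,-0.046,0.05,0,1],
    [0.1157,-0.046,0.1,0,1],
    [0.1157,-0.046,0.15,0,1],
    [0.1157,-0.046,0.19,0,1],
    [0.1157,-0.046,0.22,0,1],
    [0.1157,-0.046,0.24,0,1],
    [0.1157,-0.046,0.248,0,1],
    [0.1157,-0.046,0.248,0,1],
    [0.1157,-0.046,0.248,0,0.7],
    [0.1157,-0.046,0.248,0,0.5],
    [0.1157,-0.046,0.248,0,0.4],
    [0.1157,-0.046,0.248,0,0.3],
    [0.1157,-0.046,0.248,0,0.2],
    [0.1157,-0.046,0.248,0,0.15],
    [0.1157,-0.046,0.248,0,0.15],
    [0.1157,-0.046,0.248,0,0.15],
    [0.1157,-0.046,0.248,0,0.15]
  ]
}}

```text
t: 19.42
eef_pos: [657.0, 88.4, 204.7]
tcp_rot: [3.142, -0.0, 0.471]
ft_force: [-1.1, -0.0, 0.2]
opening: 0.276
grip_force: 30.0
```

>>> {"op": "carry_out", "data": {
  "series": [
    [0,0,-0.03,0,0.15],
    [0,0,-0.07,0,0.15],
    [0,0,-0.1,0,0.15],
    [-0.013,0.036,-0.1,-6,0.15],
    [-0.026,0.072,-0.1,-13,0.15],
    [-0.039,0.108,-0.1,-21,0.15],
    [-0.0514,0.1427,-0.1,-30,0.15],
    [-0.0514,0.1427,-0.1,-30,0.15],
    [-0.0514,0.1427,-0.07,-30,0.15],
    [-0.0514,0.1427,-0.05,-30,0.15],
    [-0.0514,0.1427,-0.03,-30,0.15],
    [-0.0514,0.1427,-0.03,-30,0.15],
    [-0.0514,0.1427,-0.03,-30,0.15]
  ]
}}

```text
t: 21.05
eef_pos: [676.2, -61.9, 235.3]
tcp_rot: [3.141, -0.0, 0.995]
ft_force: [-0.6, -0.5, 0.1]
opening: 0.278
grip_force: 30.0
```

```bash
python3 - <<'E'
from h import *
print(env.state()["eef_pos"],env.state()["tcp_rot"],env.state()["opening"])
im,d,K,T=grab("wrist")
print(proj(K,T,(676,-62,9)),proj(K,T,(676,-62,30)))
a=grab("side")[0][180:380,150:400]
cv2.imwrite("pics/p5.png",np.hstack([cv2.resize(a,(420,336)),im[60:396,130:510]])[...,::-1])
E
```

```text
[676.2460932  -61.88678038 235.26277329] [ 3.14091421e+00 -2.98542495e-04  9.94819392e-01] 0.27792272749196006
(np.float64(319.29254109182585), np.float64(270.19677329539735)) (np.float64(319.4249522095536), np.float64(285.43125357679037))
```

View pics/p5.png

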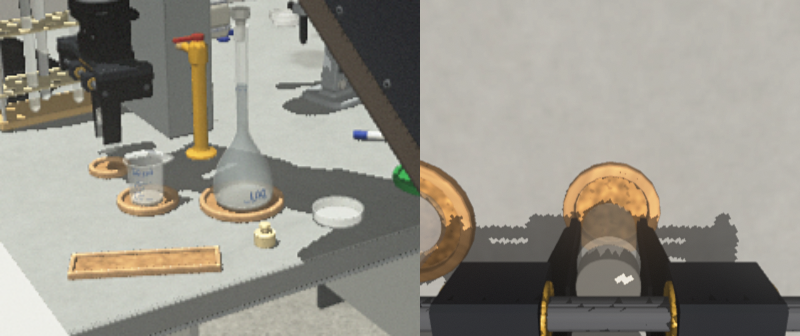

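The wrist view shows the narrow stand about 1.5 mm to the right of the predicted spot. The vial is held between the fingers.

>>> {"op": "carry_out", "data": {
  "series": [
    [0,0.0015,0.006,0,0.15],
    [0,0.0015,0.012,0,0.15],
    [0,0.0015,0.018,0,0.15],
    [0,0.0015,0.022,0,0.15],
    [0,0.0015,0.024,0,0.15],
    [0,0.0015,0.0255,0,0.15],
    [0,0.0015,0.0255,0,0.15],
    [0,0.0015,0.0255,0,0.15],
    [0,0.0015,0.0255,0,0.35],
    [0,0.0015,0.0255,0,0.5],
    [0,0.0015,0.0255,0,0.8],
    [0,0.0015,0.0255,0,1],
    [0,0.0015,0.0255,0,1],
    [0,0.0015,0.0255,0,1],
    [0,0.0015,0.0,0,1],
    [0,0.0015,-0.05,0,1],
    [0,0.0015,-0.11,0,1],
    [0,0.0015,-0.17,0,1],
    [0,0.0015,-0.23,0,1],
    [0,0.0015,-0.23,0,1]
  ]
}}

```text
t: 23.65
eef_pos: [676.9, -62.7, 470.2]
tcp_rot: [3.133, -0.003, 0.995]
ft_force: [0.4, 0.6, -1.1]
opening: 0.998
grip_force: 0.0
```

>>> {"op": "carry_out", "data": {
  "series": [
    [-0.033,-0.041,0,0,1],
    [-0.066,-0.082,0,0,1],
    [-0.1,-0.122,0,0,1],
    [-0.15,-0.118,0,6,1],
    [-0.2,-0.114,0,13,1],
    [-0.25,-0.111,0,20,1],
    [-0.3,-0.107,0,26,1],
    [-0.35,-0.103,0,33,1],
    [-0.4,-0.1,0,39,1],
    [-0.4,-0.1,0,39,1],
    [-0.4,-0.1,0,39,1],
    [-0.4,-0.1,0.05,39,1],
    [-0.4,-0.1,0.1,39,1],
    [-0.4,-0.1,0.14,39,1],
    [-0.4,-0.1,0.14,39,1],
    [-0.4,-0.1,0.14,39,1]
  ]
}}

```text
t: 25.65
eef_pos: [376.2, -343.6, 326.0]
tcp_rot: [3.14, -0.001, 0.316]
ft_force: [0.9, 0.8, 0.2]
opening: 1.0
grip_force: 0.0
```

```bash
python3 - <<'E'
from h import *
print(env.state()["eef_pos"],env.state()["tcp_rot"],env.state()["opening"])
im,d,K,T=grab("wrist"); np.savez("w30.npz",im=im,d=d,K=K,T=T)
print(proj(K,T,(376,-343.5,10)))
C=cloud(d,K,T)
h=cv2.cvtColor(im,cv2.COLOR_RGB2HSV)
m=((cv2.inRange(h,(100,90,30),(135,255,255))>0)|((C[...,2]>8)&(C[...,2]<20)&(d>0)))
m=(m&(np.hypot(C[...,0]-376,C[...,1]+343.5)<90)).astype(np.uint8)*255
m=cv2.morphologyEx(m,cv2.MORPH_OPEN,np.ones((3,3)))
P=C[m>0][:,:2].astype(np.float32); r=cv2.minAreaRect(P); print(r,P.mean(0),len(P))
vx,vy,x,y=cv2.fitLine(P,2,0,.01,.01)[:,0]; print(np.degrees(np.arctan2(vy,vx)),x,y)
cv2.imwrite("pics/p6.png",im[...,::-1])
E
```

```text
[ 376.20072975 -343.55491232  326.01961496] [ 3.14032487e+00 -6.37189714e-04  3.15551398e-01] 1.0004019271005096
(np.float64(317.44471622912056), np.float64(227.14191236181475))
((384.01416015625, -338.0448913574219), (145.8953857421875, 12.497940063476562), 18.3558349609375) [ 380.69427 -339.30984] 2483
18.390356 380.6943 -339.30948
```

View pics/p6.png

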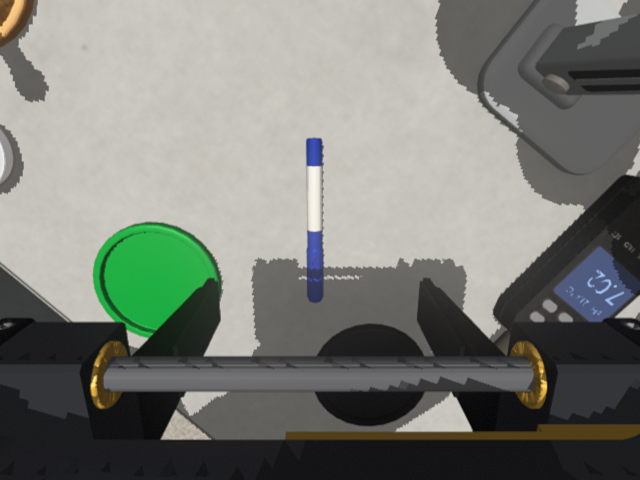

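The marker shows at rows 138–302 near column 314, aligned with tool x. Its centre is about (380.6,-339.4), so I need +5.5 mm along x and -2.5 mm along y.

>>> {"op": "carry_out", "data": {
  "series": [
    [0.0055,-0.0025,0.03,0,0.5],
    [0.0055,-0.0025,0.06,0,0.5],
    [0.0055,-0.0025,0.09,0,0.5],
    [0.0055,-0.0025,0.11,0,0.5],
    [0.0055,-0.0025,0.12,0,0.5],
    [0.0055,-0.0025,0.129,0,0.5],
    [0.0055,-0.0025,0.129,0,0.5],
    [0.0055,-0.0025,0.129,0,0.5],
    [0.0055,-0.0025,0.129,0,0.3],
    [0.0055,-0.0025,0.129,0,0.2],
    [0.0055,-0.0025,0.129,0,0.1],
    [0.0055,-0.0025,0.129,0,0.05],
    [0.0055,-0.0025,0.129,0,0.05],
    [0.0055,-0.0025,0.129,0,0.05],
    [0.0055,-0.0025,0.129,0,0.05],
    [0.0055,-0.0025,0.129,0,0.05]
  ]
}}

```text
t: 27.7
eef_pos: [380.0, -339.8, 195.8]
tcp_rot: [3.142, -0.0, 0.314]
ft_force: [0.5, -0.2, 1.1]
opening: 0.137
grip_force: 30.0
```

```bash
python3 - <<'E'
from h import *
z=np.load("w20.npz"); im,d,K,T=z["im"],z["d"],z["K"],z["T"]
h=cv2.cvtColor(im,cv2.COLOR_RGB2HSV)
m=cv2.inRange(h,(5,70,40),(22,255,255)); m[300:]=0; m[:,230:]=0
m=cv2.morphologyEx(m,cv2.MORPH_CLOSE,np.ones((5,5)))
c=max(cv2.findContours(m,0,2)[0],key=cv2.contourArea)
P=np.array([plane(K,T,u,v,7)[:2] for u,v in c[:,0]],np.float32); print(cv2.minAreaRect(P))
E
```

```text
((483.6060485839844, 121.44519805908203), (160.57431030273438, 45.76507568359375), 34.54648971557617)
```

>>> {"op": "carry_out", "data": {
  "series": [
    [0,0,-0.03,0,0.05],
    [0,0,-0.08,0,0.05],
    [0,0,-0.13,0,0.05],
    [0,0,-0.18,0,0.05],
    [0,0,-0.23,0,0.05],
    [0,0,-0.27,0,0.05],
    [0,0,-0.27,0,0.05]
  ]
}}

```text
t: 28.58
eef_pos: [379.9, -339.6, 468.3]
tcp_rot: [3.137, -0.002, 0.314]
ft_force: [-1.0, -0.0, -0.8]
opening: 0.138
grip_force: 30.0
```

>>> {"op": "carry_out", "data": {
  "series": [
    [0.024,-0.041,0,-2,0.05],
    [0.048,-0.081,0,-4,0.05],
    [0.073,-0.122,0,-6,0.05],
    [0.097,-0.163,0,-8,0.05],
    [0.121,-0.203,0,-10,0.05],
    [0.145,-0.244,0,-12,0.05],
    [0.169,-0.285,0,-14,0.05],
    [0.193,-0.326,0,-16,0.05],
    [0.218,-0.366,0,-16.5,0.05],
    [0.242,-0.407,0,-16.5,0.05],
    [0.242,-0.407,0,-16.5,0.05],
    [0.242,-0.407,0,-16.5,0.05],
    [0.242,-0.407,0.05,-16.5,0.05],
    [0.242,-0.407,0.1,-16.5,0.05],
    [0.242,-0.407,0.15,-16.5,0.05],
    [0.242,-0.407,0.2,-16.5,0.05],
    [0.242,-0.407,0.23,-16.5,0.05],
    [0.242,-0.407,0.236,-16.5,0.05],
    [0.242,-0.407,0.236,-16.5,0.05],
    [0.242,-0.407,0.236,-16.5,0.05]
  ]
}}

```text
t: 31.08
eef_pos: [484.6, 121.8, 231.0]
tcp_rot: [3.141, -0.002, 0.602]
ft_force: [1.4, -0.1, -0.1]
opening: 0.137
grip_force: 30.0
```

```bash
python3 - <<'E'
from h import *
s=env.state();print(s["eef_pos"],s["tcp_rot"],s["opening"])
im,d,K,T=grab("wrist")
print(proj(K,T,(484.2,122,7)))
a=grab("side")[0][180:380,150:400]
cv2.imwrite("pics/p7.png",np.hstack([cv2.resize(a,(420,336)),im[60:396,130:510]])[...,::-1])
E
```

```text
[484.6046528  121.84191052 230.98425839] [ 3.14053837e+00 -1.91714907e-03  6.01760801e-01] 0.13692229077039098
(np.float64(317.7677958183501), np.float64(271.8550893499704))
```

View pics/p7.png

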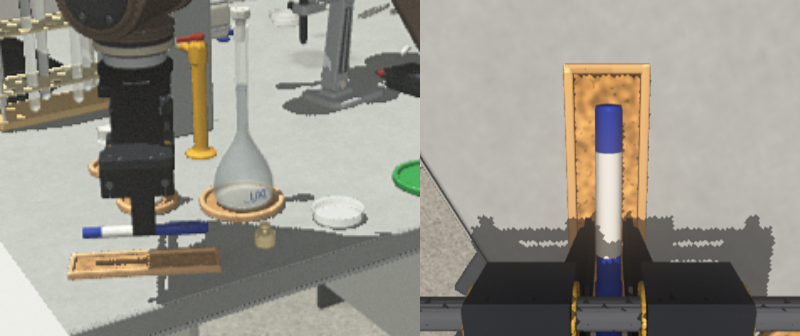

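The marker is aligned with the tray and centred over it, so I'll set it down.

>>> {"op": "carry_out", "data": {
  "series": [
    [0,0,0.01,0,0.05],
    [0,0,0.018,0,0.05],
    [0,0,0.024,0,0.05],
    [0,0,0.027,0,0.05],
    [0,0,0.0293,0,0.05],
    [0,0,0.0293,0,0.05],
    [0,0,0.0293,0,0.05],
    [0,0,0.0293,0,0.2],
    [0,0,0.0293,0,0.3],
    [0,0,0.0293,0,0.5],
    [0,0,0.0293,0,0.5],
    [0,0,0.0293,0,0.5],
    [0,0,0.0,0,0.5],
    [0,0,-0.05,0,0.7],
    [0,0,-0.1,0,1],
    [0,0,-0.15,0,1],
    [0,0,-0.2,0,1],
    [0,0,-0.2,0,1],
    [0,0,-0.2,0,1]
  ]
}}

```text
t: 33.55
eef_pos: [484.0, 122.0, 429.1]
tcp_rot: [-3.141, 0.001, 0.602]
ft_force: [-0.7, 0.3, 0.5]
opening: 0.995
grip_force: 0.0
```

```bash
python3 - <<'E'
from h import *
im,d,K,T=grab("wrist"); C=cloud(d,K,T)
h=cv2.cvtColor(im,cv2.COLOR_RGB2HSV)
for n,c,r in(("mk",(484,122),90),("vial",(676,-62),25)):
    q=C[(np.hypot(C[...,0]-c[0],C[...,1]-c[1])<r)&(C[...,2]>(13 if n=="mk" else 40))&(C[...,2]<70)]
    if len(q): print(n,len(q),cv2.minAreaRect(q[:,:2].astype(np.float32)),np.percentile(q[:,2],[5,50,95]))
cv2.imwrite("pics/p8a.png",im[...,::-1])
a=grab("side")[0][180:360,140:440]; b=grab("scene")[0][160:340,200:500]
cv2.imwrite("pics/p8.png",np.vstack([np.hstack([cv2.resize(x,(400,240)) for x in(a,b)]),np.pad(im[:320],((0,0),(80,80),(0,0)))])[...,::-1])
E
```

```text
mk 1407 ((482.39190673828125, 120.24922943115234), (131.68739318847656, 12.905363082885742), 34.436744689941406) [13.55285701 16.03045456 18.49780065]
vial 1147 ((676.9450073242188, -61.1185417175293), (25.718076705932617, 26.129806518554688), 68.35406494140625) [43.01218786 60.20262165 62.08562617]
```

View pics/p8.png

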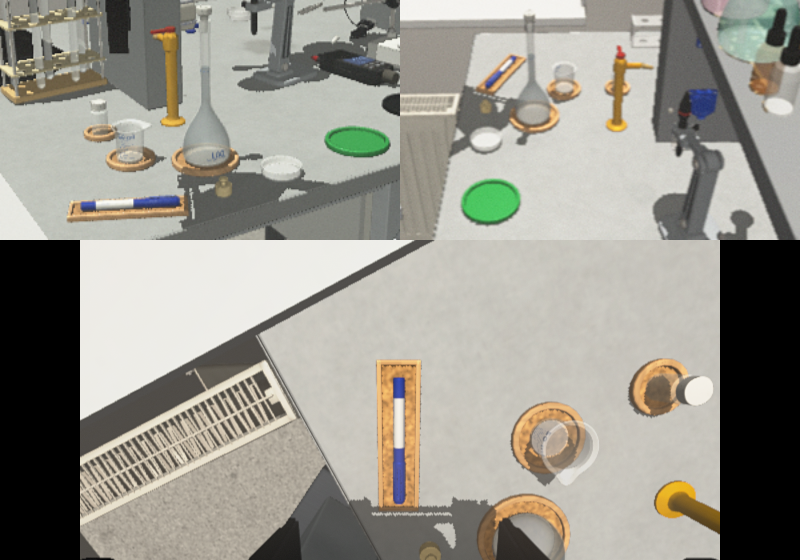

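Every item is seated: the marker and vial measure within 3 mm of their holder centres at the right heights, and the flask and beaker look upright and centred. The dish and weight look unmoved. I'm handing in.

```bash
python3 -c "
from cell import env
print(env.job_done())"
```

```text
the job is handed in; nothing more can be done
None
```

I put the flask, beaker, vial and marker back in their holders and handed the job in at about 34 s of simulated time; no verdict came back. The vial and marker measured within 3 mm of centre, while the flask and beaker were only checked by eye in the last pictures.

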